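# Set up the sharpening stone on its inclined rest

### The arm

A 6-joint arm with a two-finger parallel gripper is mounted at the origin on the work surface; the furniture and walls round the work are solid. World frame = base frame: x ahead of the robot, y to its left, z up, the work surface at z = 0. Lengths are in m, angles in degrees, forces in N, time in s.
With the tool pointing down it reaches from about 0.35 to 0.95 m from the base axis. Payload 17.4 kg.
Tool frame: the origin (TCP) lies at the very end of the fingers, on their centre line; the grasp point (between the pads) lies 19 mm behind it; z points along the fingers, y is the direction in which the jaws open and shut (so a half turn about z gives the same grasp; the last joint's range is limited). The gripper opens to 93 mm and grips with 3 to 60 N. Pads are 15 mm wide; open, the fingers measure 128 mm over their backs; the gripper's body (75 mm by 188 mm) begins 65 mm behind the grasp point.
Start: joints at [-78.942, 6.646, 82.598, -0, 90.757, -2.166], TCP at [0.154, -0.657, 0.219] pointing down, gripper open.
Joint ranges: [-162.19, 162.19], [-47.58, 125.68], [4.15, 143.07], [-65.23, 245.23], [0.69, 171.88], [-170.13, 170.13]. Speed limits (degrees/s): [108.29, 108.29, 127.2, 180, 180, 180].

### API

Orientations are given as [roll, pitch, yaw] about the fixed x, y, z axes, in that order (R = Rz(yaw) Ry(pitch) Rx(roll)).
In Python, from rig import robot, planner, viewer, ticket, read_time_s, read_joint_positions, read_qvel, read_joint_efforts, read_eef_pos, read_tcp_rot, read_force, read_ft_torque, read_gripper_width gives the robot as it stands. Calls block until the motion is done:
- robot.move_pose(position, orientation): joint-space move of the TCP to a pose.
- robot.movel(position, attitude=None, v=0.15): straight line of the TCP; attitude=None keeps the orientation; v is the mean speed in m/s.
- robot.movej(angles): joint-space move.
- robot.open_jaws() and robot.close(squeeze=None): open the fingers fully, or close them until they stop; squeeze is the grip in N (None keeps the last).
- robot.wait(seconds).
- planner.ik(position, orientation): joint angles nearest the present ones, or None.
- viewer.snapshot(name): name is "scene" or "side" or "wrist"; returns a dict with "img" (384x512x3 uint8, red, green, blue), "vertical_fov" (degrees; the focal length in pixels is half the picture's height over the tangent of half this angle, whatever the lens; pixels are square), "cx", "cy" (the principal point, pixels), "R" (3x3) and "t" (3): a world point X has camera coordinates R X + t; the wrist camera has in their place "T_tool_cam" (4x4, takes a point from camera to tool coordinates, whose origin is the TCP and whose axes are the flange's). Camera axes: x right, y down, z forward; pixel columns grow to the right and rows downward; lengths in m; the calibration is good to about 2 mm. A picture is of the moment at which its call begins: read the wrist's pose just before it. There is no depth.
A pose or a line that the arm cannot do raises robot.MotionError and nothing moves.
- ticket.hand_in(): hands the job in, once; it reports no verdict.
Readings, each from a call of its own:
- read_time_s(): time.
- read_joint_positions(): joint angles.
- read_qvel(): joint speeds.
- read_joint_efforts(): joint torques, N m.
- read_eef_pos(): TCP position.
- read_tcp_rot(): TCP orientation.
- read_force(): force on the tool from outside, world axes, zero at the start.
- read_ft_torque(): the same for the moment, N m.
- read_gripper_width(): finger opening in m.
Only numpy, scipy, OpenCV 4.12 (cv2) and the standard library are available. Lean on these libraries where they do the work, as an engineer would, in place of code of your own. Each camera call takes 0.05 s, during which the arm holds its last target.

### The job

Set up the sharpening stone for dressing the scrapers: first lay the dark grey stone flat into the pocket of the wooden tray while the tray stands on the bench, then carry tray and stone together to the green inclined rest and set the tray flat on the slope, one short end between the two yellow corner tabs and right up against the yellow ledge. Let go and leave everything else where it is.

Things in the scene. Friction and masses are not known exactly. Their poses are not given: they have to be found in the camera images.
- stone: Dark grey rectangular sharpening stone, loose, 90 mm long, 40 mm wide, 25 mm high, 0.15 to 0.31 kg; it lies flat. Origin: centre of its underside. Its y axis runs along its length, x across its width, z up.
- tray: Loose open-topped pale wooden tray, outside 106 mm long (x), 56 wide (y), 15 high; both ends alike; 0.12 kg. Walls and floor 5 mm thick: pocket 96 x 46 mm, 10 deep, so the stone has 3 mm to spare on each side and stands 15 mm above the rim when seated. Origin: centre of underside; z up. Starts on the bench; can be gripped across its width by the outside of its walls.
- deck: Green sloping plate of the fixed rest, inclined 32 degrees (0.56 rad), 110 mm wide. Origin: on the plate's upper surface, midway along the foot of the ledge's inner face, 22 mm above the bench. x points up the slope (plate ends at x = 128 mm), y along the ledge, z square to the plate, upward. A tray in place has its origin at x = 53 mm, y = 0, z = 0 here, its length along x.
- rest: The fixed rest: base 130 x 110 mm and the green plate, rising away from the robot to 91 mm. Origin: centre of base underside; x horizontal, uphill; z up. Yellow ledge along the plate's low edge: 12 mm thick, 13 high. At its ends two corner tabs, as high, reach 17.5 mm up the slope; the gap between them is 66 mm for the 56 mm tray. Friction may hold the tray on the slope short of the ledge.
- enamel_dish_3: Bystander: small white enamel dish, 66 mm across, 28 mm high, on the bench to the robot's right. Origin: centre of its underside.
- brush_3: Bystander: thin paint brush with pale handle, 170 mm long, lying on the bench to the right. Origin: under its middle.
- burnisher_1: Bystander: burnisher, wooden handle and bent steel tip, 171 mm long, lying on the bench to the right. Origin: under its middle.
- lamp_pole (a point): Foot (at bench height) of the upright pole of the fixed dark red desk lamp at the left; the pole is 14 mm thick and 0.62 m tall, its base 125 x 105 mm: keep the arm clear of it. At the start the gripper may be on its far side.
- scraper: Bystander: hand scraper, wooden handle and bent steel tip, 151 mm long, lying on the bench nearer the robot than the work. Origin: under its middle.
There are look-alikes about, which are no part of the job. Leave any orange or pink look-alike of the stone alone.

How it is judged:
By the outcome, as a careful person would: the job done as asked, in the order asked, and still so for the second after the job is handed in, with the robot touching nothing.
It also fails if it takes over 67 s, if anything falls off the work surface, if the arm or the gripper's body presses on something with over 40 N, if the wrist force passes 120 N, or if a joint passes its speed limit or range.

## Working session

There is one attempt and no reset: what is moved stays moved. The work goes in short steps, each a Python script; the robot and the scene stay as the last script left them, time stands still between calls to the robot, and variables do not carry over. Pictures are saved under pics/ and viewed, and the job is handed in when it is done.

```bash
ls; mkdir -p pics; python3 - <<'E'
from rig import *
import cv2,numpy as np
print(read_time_s(),read_eef_pos(),read_tcp_rot(),read_gripper_width())
for n in ("scene","side","wrist"):
    s=viewer.snapshot(n); cv2.imwrite(f"pics/{n}0.png",s["img"][:,:,::-1])
    print({k:(np.round(v,4).tolist() if hasattr(v,'shape') else v) for k,v in s.items() if k!="img"})
E
```

```text
pics
0.0 [ 0.15436456 -0.65689944  0.21790112] [-1.79933876e+02 -3.05896621e-03  1.32218054e+01] 0.09308997627126485
{'vertical_fov': 48.503658163388145, 'cx': 258.8789340029089, 'cy': 183.5306115322425, 'R': [[-0.8515, -0.5243, 0.005], [-0.3617, 0.5805, -0.7295], [0.3796, -0.623, -0.6839]], 't': [0.373, 0.1022, 1.5351]}
{'vertical_fov': 45.731176743011964, 'cx': 255.67036529040405, 'cy': 186.93405665404273, 'R': [[0.9994, -0.031, 0.0168], [0.0002, -0.4729, -0.8811], [0.0353, 0.8806, -0.4726]], 't': [-0.3504, 0.1118, 1.472]}
{'vertical_fov': 69.18576306780042, 'cx': 251.18998486057222, 'cy': 193.51644817046767, 'T_tool_cam': [[0.0006, -0.9608, -0.2773, 0.0761], [1.0, 0.0005, 0.0005, -0.0004], [-0.0004, -0.2773, 0.9608, -0.1666], [0.0, 0.0, 0.0, 1.0]]}
```

View pics/scene0.png

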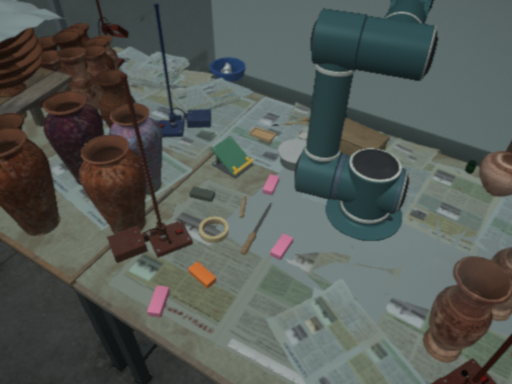

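View pics/side0.png

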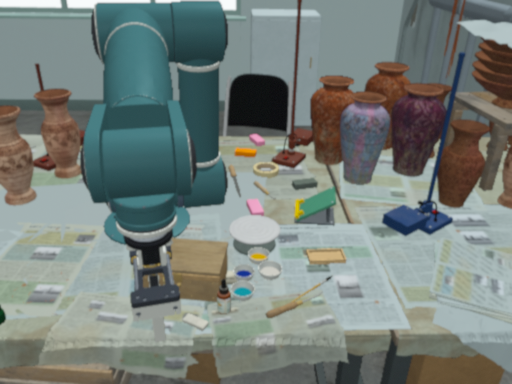

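View pics/wrist0.png

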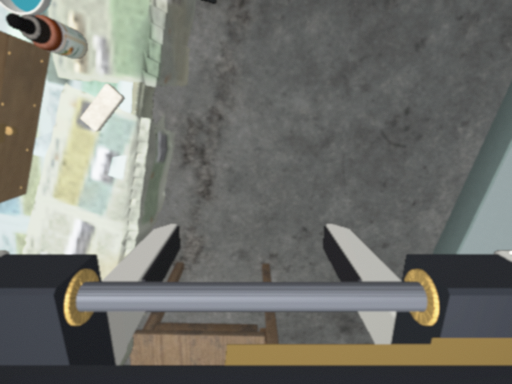

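The side view shows the dark grey stone at (305,184), the tray at (325,257) and the green rest at (316,208). In the scene view they are at (202,193), (263,135) and (232,157). These could be taken for the stone: pink blocks at scene (271,184), (282,246) and (158,300), an orange one at (202,273), and the dark grey one at (202,193). I choose the dark grey one and check it in a close crop.

```bash
python3 - <<'E'
import cv2,numpy as np
a=cv2.imread("pics/scene0.png")[110:230,150:310]; b=cv2.imread("pics/side0.png")[165:325,220:380]
cv2.imwrite("pics/cs.png",cv2.resize(a,None,fx=5,fy=5,interpolation=cv2.INTER_CUBIC)); cv2.imwrite("pics/cb.png",cv2.resize(b,None,fx=3.7,fy=3.7,interpolation=cv2.INTER_CUBIC))
E
cat > h.py <<'E'
from rig import *
import cv2,numpy as np
from scipy.spatial.transform import Rotation as Rn
def K(s):
    h=s["img"].shape[0]; f=h/2/np.tan(np.radians(s["vertical_fov"])/2)
    return np.array([[f,0,s["cx"]],[0,f,s["cy"]],[0,0,1]])
def snap(n):
    p=np.array(read_eef_pos()); r=Rn.from_euler('xyz',read_tcp_rot(),degrees=True).as_matrix()
    s=viewer.snapshot(n)
    if n=="wrist":
        T=np.eye(4);T[:3,:3]=r;T[:3,3]=p; C=T@np.array(s["T_tool_cam"])
        s["R"]=C[:3,:3].T; s["t"]=-s["R"]@C[:3,3]
    s["R"]=np.array(s["R"]);s["t"]=np.array(s["t"])
    return s
def ray(s,uv):
    d=s["R"].T@np.linalg.inv(K(s))@np.array([uv[0],uv[1],1.]); c=-s["R"].T@s["t"]
    return c,d/np.linalg.norm(d)
def onz(s,uv,z):
    c,d=ray(s,uv); return c+d*(z-c[2])/d[2]
def tri(obs):
    A=np.zeros((3,3));b=np.zeros(3);L=[]
    for s,uv in obs:
        c,d=ray(s,uv);P=np.eye(3)-np.outer(d,d);A+=P;b+=P@c;L.append((P,c))
    X=np.linalg.solve(A,b); return X,[float(np.linalg.norm(P@(X-c))) for P,c in L]
def proj(s,X):
    q=K(s)@(s["R"]@np.asarray(X)+s["t"]);return q[:2]/q[2]
def save(s,name): cv2.imwrite(f"pics/{name}.png",s["img"][:,:,::-1])
E
python3 - <<'E'
from h import *
sc=snap("scene");si=snap("side")
print("cams",-sc["R"].T@sc["t"],-si["R"].T@si["t"])
for n,a,b in (("stone",(202,193),(305,184)),("tray",(263,135),(325,257)),("rest",(232,157),(316,208)),("lampfoot",(158,232),(300,155)),("dish",(292,153),(255,234))):
    print(n,tri([(sc,a),(si,b)]),onz(sc,a,0.02),onz(si,b,.02))
E
```

```text
cams [-0.2282372   1.09259545  1.12267043] [ 0.29823751 -1.25416896  0.80001965]
stone (array([0.54107883, 0.23667867, 0.01215347]), [0.0003336259993555893, 0.00033362599935573184]) [0.53524452 0.24281266 0.02      ] [0.53899453 0.22218361 0.02      ]
tray (array([ 0.54239942, -0.2004269 ,  0.00418667]), [0.002150336575093791, 0.0021503365750936976]) [ 0.52897685 -0.18132565  0.02      ] [ 0.53970187 -0.21982181  0.02      ]
rest (array([0.54902053, 0.02579833, 0.0342139 ]), [0.00047374960309737367, 0.0004737496030974613]) [0.55858858 0.01203859 0.02      ] [0.55416887 0.05001285 0.02      ]
lampfoot (array([0.54769708, 0.47249154, 0.02300724]), [0.0022672795050463256, 0.0022672795050461725]) [0.54706197 0.47121137 0.02      ] [0.55096762 0.48210677 0.02      ]
dish (array([ 0.34986608, -0.12154946,  0.03497592]), [0.006012292527312071, 0.006012292527312127]) [ 0.36454064 -0.13932904  0.02      ] [ 0.34503148 -0.10323959  0.02      ]
```

View pics/cs.png

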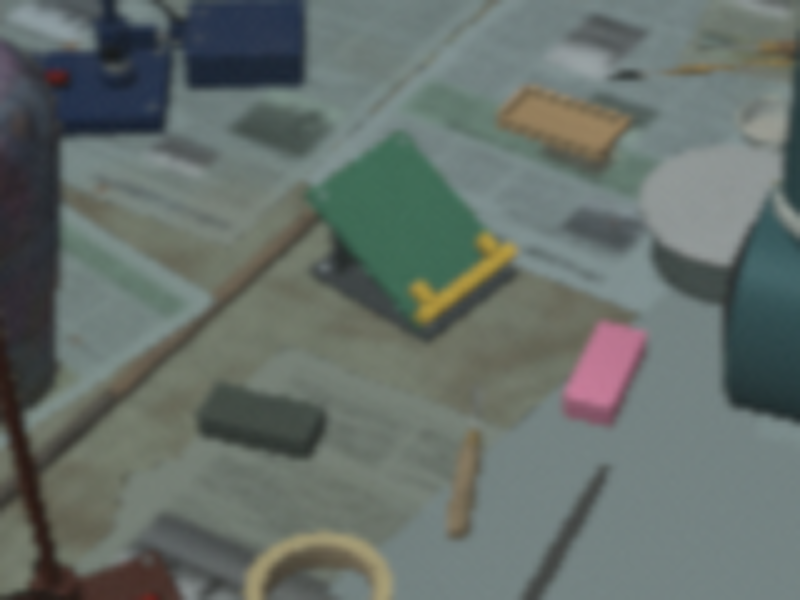

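View pics/cb.png

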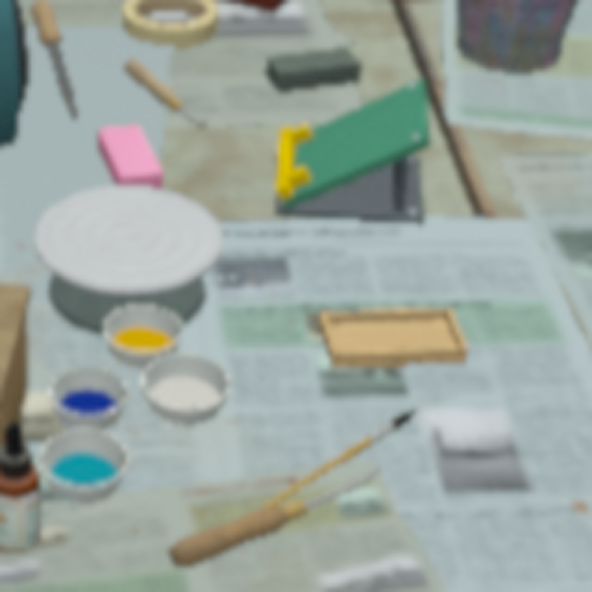

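Both crops confirm the choice: the stone is the dark grey block at scene (202,193) / side (305,184), and the empty tray sits at side (325,257). Next I take wrist views, tray first.

```bash
python3 - <<'E'
from h import *
D=[180,0,0]
robot.move_pose([0.52,-0.20,0.24],D)
s=snap("wrist");save(s,"w_tray1");print(read_time_s(),read_joint_positions(),read_eef_pos(),read_tcp_rot())
np.save("w1.npy",{k:s[k] for k in s},allow_pickle=True)
robot.movel([0.56,-0.14,0.24],None,0.3)
s=snap("wrist");save(s,"w_tray2");np.save("w2.npy",s,allow_pickle=True)
print(read_time_s())
for x in (.50,.55,.6):
  print(planner.ik([x,0.03,0.08],[180,-32,0]),planner.ik([x,0.03,0.08],[180,32,0]))
E
```

```text
2.4 [-2.37270514e+01 -8.36921426e+00  9.54899919e+01 -6.10781267e-03
  9.28898485e+01  6.63188570e+01] [ 0.51983616 -0.20066561  0.23990841] [ 1.79998681e+02  1.21814110e-02 -4.62159580e-02]
2.8417
[  0.75840718 -34.24008106 133.6014918   -0.53542566  48.64208579
  90.99697035] [  0.3904626   11.03190607  95.2847189    0.21491299 105.68267222
  90.38922573]
[  0.66120746 -25.35062991 128.13266819  -0.49361851  45.22073944
  90.90844074] [  0.36298118  16.8355869   88.36397582   0.20092524 106.79982309
  90.36590007]
[  0.58608484 -17.44300527 122.50009314  -0.45585847  42.94516365
  90.83072744] [  0.33911339  22.62292896  81.03002657   0.18932534 108.34650003
  90.34717819]
```

View pics/w_tray1.png

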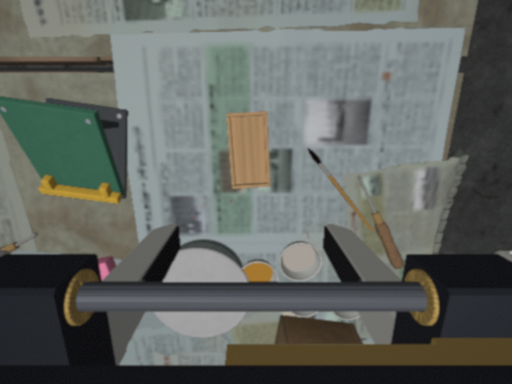

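View pics/w_tray2.png

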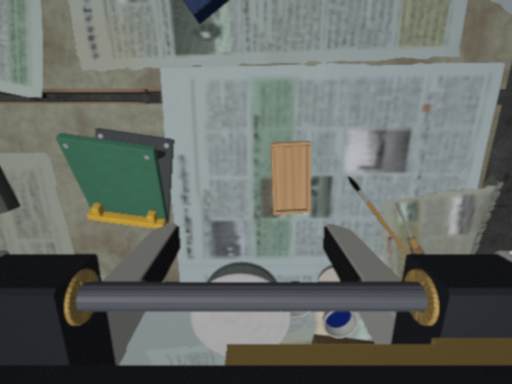

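In the first wrist view the tray is at (250,150) and the rest at (65,145). In the second they are at (292,177) and (115,180), with the edge of the stone just in at (5,190). Next come views of the rest and the stone.

```bash
python3 - <<'E'
from h import *
robot.movel([0.52,0.05,0.20],None,0.4)
robot.wait(.1);s=snap("wrist");save(s,"w3");np.save("w3.npy",s,allow_pickle=True)
robot.movel([0.54,0.19,0.20],None,0.4)
robot.wait(.1);s=snap("wrist");save(s,"w4");np.save("w4.npy",s,allow_pickle=True)
for i in(1,2,3,4):
    s=np.load(f"w{i}.npy",allow_pickle=True).item()
    hsv=cv2.cvtColor(s["img"],cv2.COLOR_RGB2HSV)
    print(i,read_time_s(),"yellow/green/wood")
    for n,lo,hi in (("yel",(18,150,90),(32,255,255)),("grn",(60,90,40),(88,255,200)),("wood",(8,70,110),(22,200,255)),("grey",(40,12,25),(100,90,85))):
        m=cv2.inRange(hsv,lo,hi);m[220:]=0
        for c in cv2.findContours(m,0,2)[0]:
            if cv2.contourArea(c)>150: 
                r=cv2.minAreaRect(c);print(n,int(cv2.contourArea(c)),np.round(r[0],1),np.round(r[1],1),round(r[2],1))
E
```

```text
1 4.2833 yellow/green/wood
yel 824 [ 79.6 188.7] [80.8 17.9] 7.5
grn 6751 [ 61.1 144.3] [135.2  77.8] 8.7
wood 867 [ 79.2 189.4] [82.3 19.1] 7.4
wood 165 [346.2 197.6] [56.8  4.1] 52.0
wood 2857 [248.5 149.6] [75.5 40.3] 86.4
grey 182 [ 98.1 137.8] [123.2  36.8] 50.7
grey 177 [132.5   9. ] [18. 17.] 90.0
2 4.2833 yellow/green/wood
yel 432 [125.5 211. ] [16. 75.] 90.0
grn 5792 [111.8 175.4] [119.2  69.3] 8.0
wood 398 [120.5 211.5] [15. 69.] 90.0
wood 2656 [290.6 177.7] [72.1 38.7] 88.6
grey 455 [  9.5 189.5] [19. 45.] 0.0
grey 639 [198.   26.5] [53. 52.] 90.0
3 4.2833 yellow/green/wood
yel 997 [256.7 196.9] [84.8 20.5] 7.6
grn 8708 [268.1 148.6] [111.4  93.9] 8.1
wood 1089 [256.5 197.6] [87.2 21.7] 7.6
wood 3928 [443.3 153.3] [50.1 90.3] 6.3
wood 229 [226.   52.5] [  3. 106.] 90.0
grey 2559 [ 98.4 160. ] [75.6 38. ] 68.9
4 4.2833 yellow/green/wood
yel 802 [363.  211.2] [81.8 20.2] 7.9
grn 8542 [396.3 167.8] [138.3  93.9] 8.5
wood 812 [363.  208.5] [21. 84.] 90.0
wood 179 [340.   70.5] [  3. 100.] 90.0
grey 1009 [209.4 175.4] [69.1 31.1] 73.1
grey 153 [338.7 161.7] [  4.7 100.6] 25.1
grey 1644 [254.   79.5] [  9. 330.] 90.0
```

```bash
python3 - <<'E'
import cv2,numpy as np
a=cv2.imread("pics/w3.png");b=cv2.imread("pics/w4.png")
cv2.imwrite("pics/w34.png",cv2.resize(np.vstack([a[:270],b[:270]]),None,fx=1.1,fy=1.1))
E
```

```text
(no output)
```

View pics/w34.png

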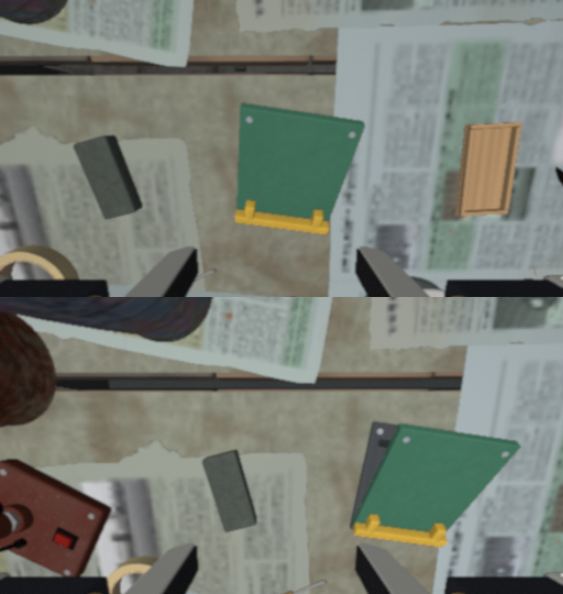

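W3 shows the stone at (98,160), the rest at (268,150) and the tray at (443,153). W4 shows the stone at (209,175) and the rest at (390,170). Next I enlarge these to get the corners.

```bash
python3 - <<'E'
import cv2,numpy as np
def crop(n,x,y,w,h,f=6):
    a=cv2.imread(f"pics/{n}.png")[y:y+h,x:x+w]; a=cv2.convertScaleAbs(a,alpha=1.6,beta=15)
    a=cv2.resize(a,None,fx=f,fy=f,interpolation=cv2.INTER_CUBIC)
    for i in range(0,w,10): cv2.putText(a,str(x+i),(i*f,10),0,.35,(0,0,255),1);cv2.line(a,(i*f,12),(i*f,18),(0,0,255),1)
    for i in range(0,h,10): cv2.putText(a,str(y+i),(0,i*f+4),0,.35,(255,0,255),1);cv2.line(a,(22,i*f),(28,i*f),(255,0,255),1)
    return a
cv2.imwrite("pics/z1.png",np.hstack([crop("w3",60,115,65,95),crop("w4",175,130,65,95)]))
cv2.imwrite("pics/z2.png",np.hstack([crop("w3",410,105,66,95),crop("w1",215,95,66,95)]))
cv2.imwrite("pics/z3.png",crop("w3",205,85,130,97+33,4)); cv2.imwrite("pics/z4.png",crop("w4",310,105,170,125,4))
E
```

```text
[ WARN:0@0.089] global loadsave.cpp:275 findDecoder imread_('pics/w1.png'): can't open/read file: check file path/integrity
Traceback (most recent call last):
TypeError: 'NoneType' object is not subscriptable
```

View pics/z1.png

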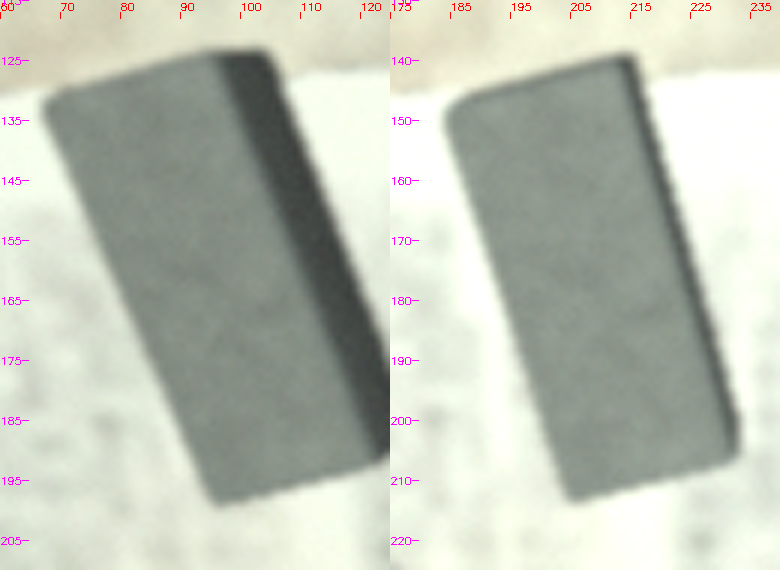

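```bash
python3 - <<'E'
import cv2,numpy as np
def crop(n,x,y,w,h,f=6):
    a=cv2.imread(f"pics/{n}.png")[y:y+h,x:x+w]; a=cv2.convertScaleAbs(a,alpha=1.4,beta=15)
    a=cv2.resize(a,None,fx=f,fy=f,interpolation=cv2.INTER_CUBIC)
    for i in range(0,w,10): cv2.putText(a,str(x+i),(i*f,10),0,.35,(0,0,255),1);cv2.line(a,(i*f,12),(i*f,18),(0,0,255),1)
    for i in range(0,h,10): cv2.putText(a,str(y+i),(0,i*f+4),0,.35,(255,0,255),1);cv2.line(a,(22,i*f),(28,i*f),(255,0,255),1)
    return a
cv2.imwrite("pics/z2.png",np.hstack([crop("w3",410,105,66,95),crop("w_tray1",215,105,66,95)]))
cv2.imwrite("pics/z3.png",crop("w3",205,85,130,97+33,4)); cv2.imwrite("pics/z4.png",crop("w4",310,105,170,125,4))
E
```

```text
(no output)
```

View pics/z2.png

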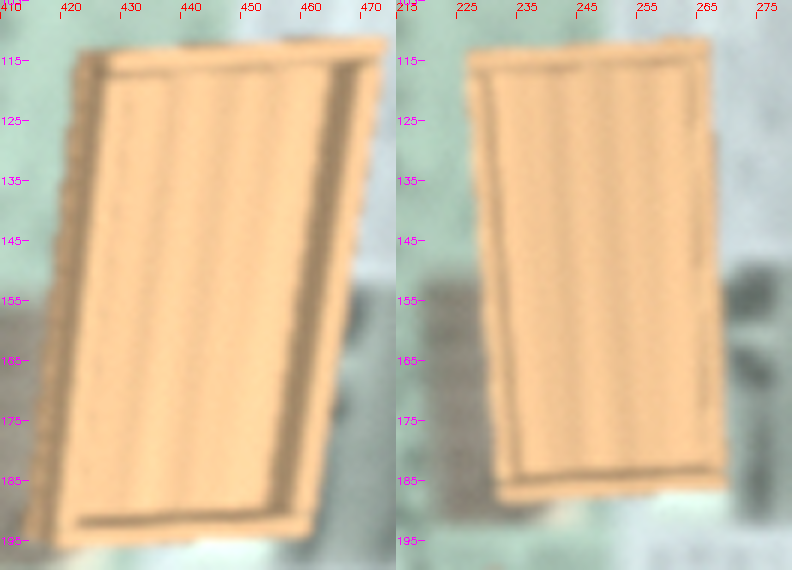

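View pics/z3.png

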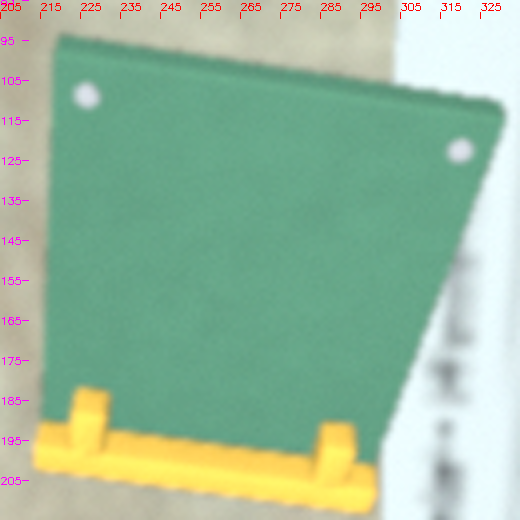

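View pics/z4.png

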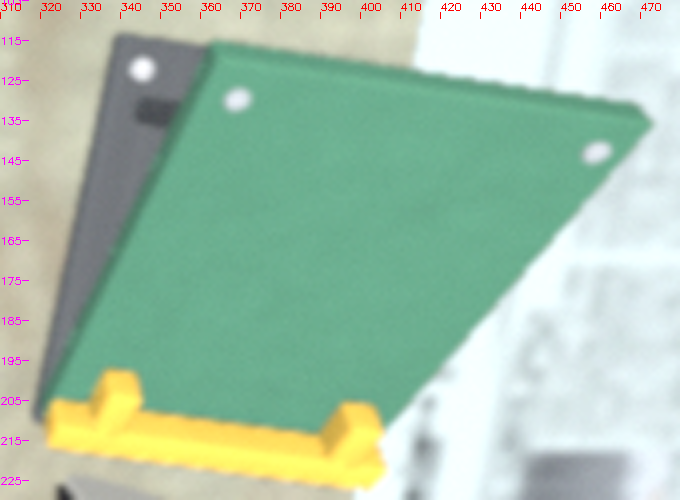

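```bash
cat > m.py <<'E'
from h import *
W={i:np.load(f"w{i}.npy",allow_pickle=True).item() for i in (1,2,3,4)}
z=lambda ox,oy,f:(lambda x,y:((x/f+ox-.4),(y/f+oy-.4)))
r3=z(205,85,4);r4=z(310,105,4);t3=z(410,105,6);t1=lambda x,y:z(215,105,6)(x-396,y)
s3=z(60,115,6);s4=lambda x,y:z(175,130,6)(x-390,y)
def go(n,*o):
    X,e=tri([(W[i],p) for i,p in o]);print(n,np.round(X*1000,1),np.round(np.array(e)*1000,1));return X
S=[go("stone",(3,a),(4,b)) for a,b in ((s3(42,97),s4(447,105)),(s3(213,50),s4(629,53)),(s3(372,460),s4(730,465)),(s3(217,507),s4(573,503)))]
T=[go("tray",(3,a),(1,b)) for a,b in ((t3(105,52),t1(468,50)),(t3(387,38),t1(711,37)),(t3(312,537),t1(728,487)),(t3(55,548),t1(497,504)))]
Q=[go("screw",(3,a),(4,b)) for a,b in ((r3(86,95),r4(238,100)),(r3(460,150),r4(597,152)))]
G=[go("tab",(3,a),(4,b)) for a,b in ((r3(76,388),r4(107,371)),(r3(108,391),r4(140,376)),(r3(321,424),r4(345,404)),(r3(354,424),r4(378,406)))]
E
python3 - <<'E'
from m import *
for n,P in(("stone",S),("tray",T)):
    P=np.array(P);e1=(P[1]-P[0]+P[2]-P[3])/2;e2=(P[3]-P[0]+P[2]-P[1])/2
    print(n,P.mean(0),"w",np.linalg.norm(e1),"l",np.linalg.norm(e2),"long yaw",np.degrees(np.arctan2(-e2[1],-e2[0])),"from short",np.degrees(np.arctan2(-e1[0],e1[1]))+180)
q=Q[1]-Q[0];print("screw dist",np.linalg.norm(q),"deck yaw",np.degrees(np.arctan2(q[0],-q[1])))
q=(G[2]+G[3]-G[0]-G[1])/2;print("tabs",np.linalg.norm(q),"yaw",np.degrees(np.arctan2(q[0],-q[1])),"gap",np.linalg.norm(G[2]-G[1]))
m=(Q[0]+Q[1])/2-sum(G)/4;print("slope vec",m,np.degrees(np.arctan2(m[1],m[0])))
E
```

```text
stone [576.3 270.7  24.2] [0.2 0.2]
stone [586.3 232.9  27.8] [0.9 0.9]
stone [499.9 214.5  24.4] [0.7 0.7]
stone [490.2 249.1  24. ] [0.1 0.1]
tray [ 596.1 -167.2   11.6] [0.1 0.1]
tray [ 598.8 -222.2   14.4] [0.1 0.1]
tray [ 494.3 -227.8   15.6] [0.4 0.4]
tray [ 490.9 -172.    15.7] [0.4 0.4]
screw [600.7  72.9  86.6] [0.1 0.1]
screw [587.9 -18.1  86.2] [0. 0.]
tab [515.5  82.6  34.7] [0.1 0.1]
tab [514.7  72.8  36.4] [0.4 0.4]
tab [504.4   7.1  35.1] [0.2 0.2]
tab [504.3  -2.9  35.8] [0.1 0.1]
stone [0.53818033 0.24176786 0.02510169] w 0.03754286006055348 l 0.0885597494451332 long yaw 13.043656324214737 from short 15.198111113889126
tray [ 0.54501688 -0.19729709  0.01432785] w 0.0555171158457784 l 0.10501035065236136 long yaw 2.8568607950422713 from short 3.134425324614483
screw dist 0.09193146706728474 deck yaw -8.022334066456743
tabs 0.0763678796579647 yaw -8.097964975769951 gap 0.0664508028985598
slope vec [ 0.08454592 -0.0125011   0.05088591] -8.410904561840898
```

Stone, tray and deck come out consistent with the given sizes, and the z residuals are small. The tab points could be either the tab foot or its top edge, so I project the hypothesised frame back into the pictures as a check.

```bash
python3 - <<'E'
from m import *
a=np.radians(32);yw=np.radians(-8.1)
Rz=Rn.from_euler('z',-8.1,degrees=True).as_matrix()
R=Rz@np.array([[np.cos(a),0,-np.sin(a)],[0,1,0],[np.sin(a),0,np.cos(a)]])
o=np.array([.4947,.0418,.022])
F={"ledge in top":[(0,55,13),(0,-55,13)],"ledge out top":[(-12,55,13),(-12,-55,13)],"tab foot":[(17.5,33,0),(17.5,-33,0)],"tab top":[(17.5,33,13),(17.5,-33,13)],"plate":[(128,55,0),(128,-55,0)]}
for nm,w,ox,oy in(("w3",3,205,85),("w4",4,310,105)):
    im=cv2.imread(f"pics/z{w}.png")
    for (n,P),c in zip(F.items(),[(0,0,255),(255,0,255),(255,0,0),(0,0,0),(255,255,255)]):
        for p in P:
            u=proj(W[w],o+R@np.array(p)/1000);u=((u+.5-[ox,oy])*4).astype(int);cv2.drawMarker(im,tuple(map(int,u)),c,0,14,2)
    cv2.imwrite(f"pics/chk{w}.png",im)
E
```

```text
stone [576.3 270.7  24.2] [0.2 0.2]
stone [586.3 232.9  27.8] [0.9 0.9]
stone [499.9 214.5  24.4] [0.7 0.7]
stone [490.2 249.1  24. ] [0.1 0.1]
tray [ 596.1 -167.2   11.6] [0.1 0.1]
tray [ 598.8 -222.2   14.4] [0.1 0.1]
tray [ 494.3 -227.8   15.6] [0.4 0.4]
tray [ 490.9 -172.    15.7] [0.4 0.4]
screw [600.7  72.9  86.6] [0.1 0.1]
screw [587.9 -18.1  86.2] [0. 0.]
tab [515.5  82.6  34.7] [0.1 0.1]
tab [514.7  72.8  36.4] [0.4 0.4]
tab [504.4   7.1  35.1] [0.2 0.2]
tab [504.3  -2.9  35.8] [0.1 0.1]
```

View pics/chk3.png

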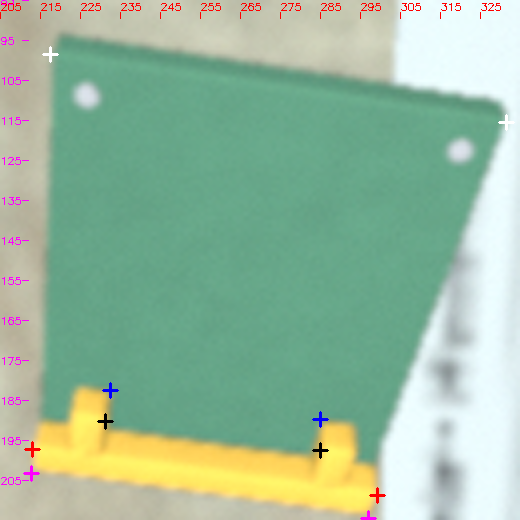

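View pics/chk4.png

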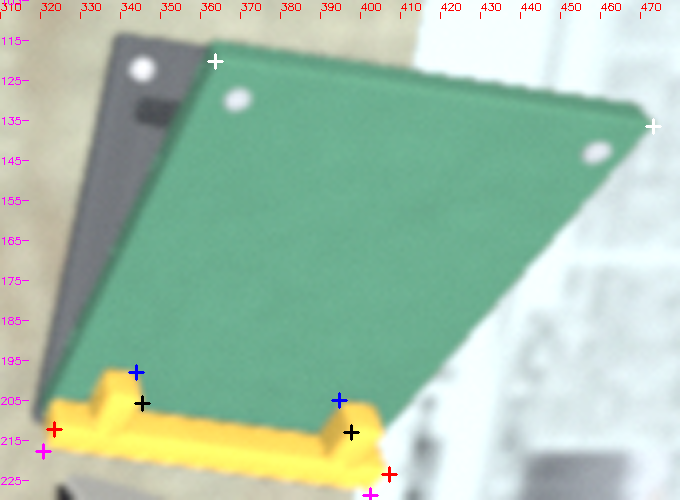

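The projected frame fits: the tab-foot marks sit on the tab corners and the plate marks within about 1 mm. The deck origin is (0.4947, 0.0418, 0.022) with yaw -8.1. Now I grasp the stone.

```bash
python3 - <<'E'
from h import *
y=13.7
robot.move_pose([.538,.242,.09],[180,0,y])
robot.movel([.538,.242,.0125],None,.15)
print(read_eef_pos(),read_force())
robot.close(40);robot.wait(.2);print(read_gripper_width(),read_force())
robot.movel([.538,.242,.12],None,.2)
print(read_gripper_width(),read_force(),read_time_s())
robot.move_pose([.545,-.1975,.12],[180,0,3])
robot.movel([.545,-.1975,.045],None,.15)
robot.wait(.1)
print(read_gripper_width(),read_force(),read_eef_pos(),read_tcp_rot(),read_time_s())
s=snap("wrist");save(s,"w5");np.save("w5.npy",s,allow_pickle=True)
s=snap("side");save(s,"s5")
E
```

```text
[0.53880416 0.2420438  0.01397938] [-0.37356774  0.74329853  0.25835463]
0.039481019298056 [-0.04776904  0.81203761 -0.26356359]
0.03940464461894591 [ 0.85856723 -0.04969924 -3.35048839] 7.2833
0.03982400326230372 [-0.53074344  0.00949546 -2.69107909] [ 0.54572817 -0.19767247  0.04641847] [ 1.79952217e+02 -1.00158934e-01  3.00922059e+00] 9.65
```

```bash
python3 - <<'E'
import cv2
a=cv2.imread("pics/s5.png")[190:300,260:400];cv2.imwrite("pics/s5c.png",cv2.resize(a,None,fx=5,fy=5,interpolation=2))
E
```

```text
(no output)
```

View pics/w5.png

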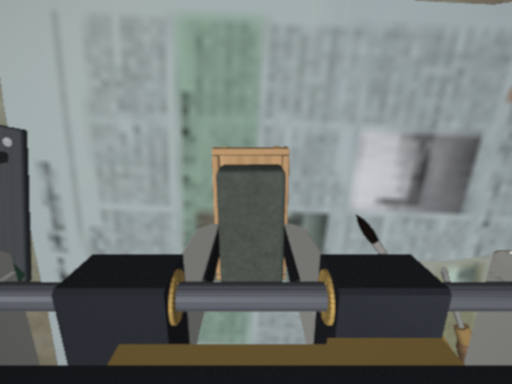

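View pics/s5c.png

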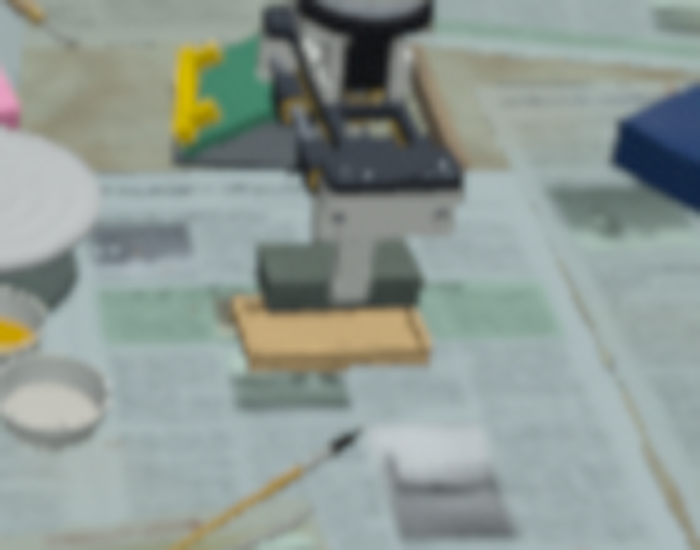

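```bash
python3 - <<'E'
import cv2
a=cv2.imread("pics/w5.png")[135:255,190:310];a=cv2.convertScaleAbs(a,alpha=1.5,beta=10);cv2.imwrite("pics/w5c.png",cv2.resize(a,None,fx=5,fy=5,interpolation=2))
E
```

```text
(no output)
```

View pics/w5c.png

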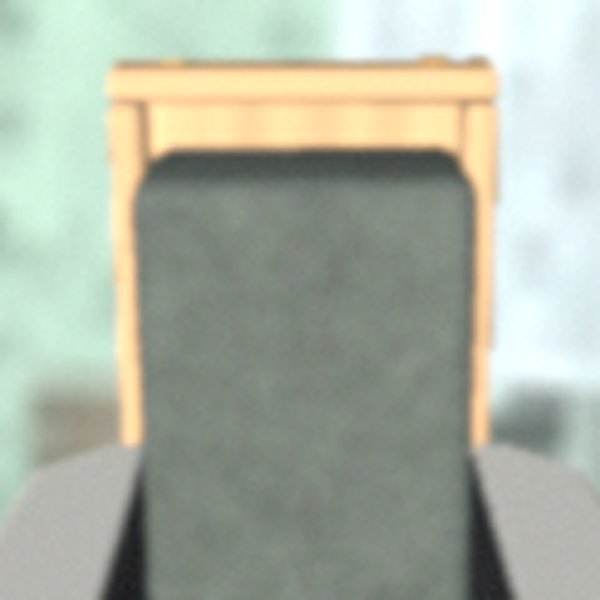

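```bash
python3 - <<'E'
from h import *
s=np.load("w5.npy",allow_pickle=True).item()
p=np.array([.54573,-.19767]);y=np.radians(3.0);ex=np.array([np.cos(y),np.sin(y)]);ey=np.array([-np.sin(y),np.cos(y)])
f=lambda x,y:(x/5+190-.4,y/5+135-.4)
for n,uv,z in (("rim outL",f(108,70),.015),("rim outR",f(497,70),.015),("rim inL",f(145,100),.015),("rim inR",f(468,100),.015),("outL low",f(121,440),.015),("outR low",f(488,440),.015),
 ("st topL",f(138,182),.0574),("st topR",f(472,182),.0574),("st botL",f(165,151),.0324),("st botR",f(450,151),.0324),("st sideL low",f(147,590),.0574),("st sideR low",f(470,590),.0574)):
    d=onz(s,uv,z)[:2]-p;print(n,np.round(1000*np.array([d@ex,d@ey]),1))
E
```

```text
rim outL [52.  28.5]
rim outR [ 52.  -26.6]
rim inL [47.7 23.4]
rim inR [ 47.7 -22.6]
outL low [-4.2 28.6]
outR low [ -4.2 -27.4]
st topL [44.4 19.5]
st topR [ 44.4 -18.5]
st botL [43.5 18.9]
st botR [ 43.5 -18.5]
st sideL low [-7.  20.1]
st sideR low [ -7.  -19.9]
```

Hovering, the stone sits within about 0.5 mm of the tray's pocket centre in both directions. I lower it and release.

```bash
python3 - <<'E'
from h import *
robot.movel([.545,-.197,.025],None,.1)
for z in (.021,.019,.0178):
    robot.movel([.545,-.197,z],None,.03); f=read_force();print(read_eef_pos()[2],f)
    if f[2]>3: break
robot.open_jaws();robot.wait(.1)
robot.movel([.545,-.197,.12],None,.25);robot.wait(.1)
s=snap("wrist");save(s,"w6");np.save("w6.npy",s,allow_pickle=True);print(read_time_s())
E
python3 - <<'E'
import cv2
a=cv2.imread("pics/w6.png")[100:270,170:340];a=cv2.convertScaleAbs(a,alpha=1.5,beta=10);cv2.imwrite("pics/w6c.png",cv2.resize(a,None,fx=3.5,fy=3.5,interpolation=2))
E
```

```text
0.021011384943397243 [-0.7068707   0.22064767 -3.69269359]
0.01896605990297327 [-0.22266863 -0.12111562 -2.41840859]
0.017724958733817103 [-0.12824875  0.14860438 -2.37161936]
12.675
```

View pics/w6c.png

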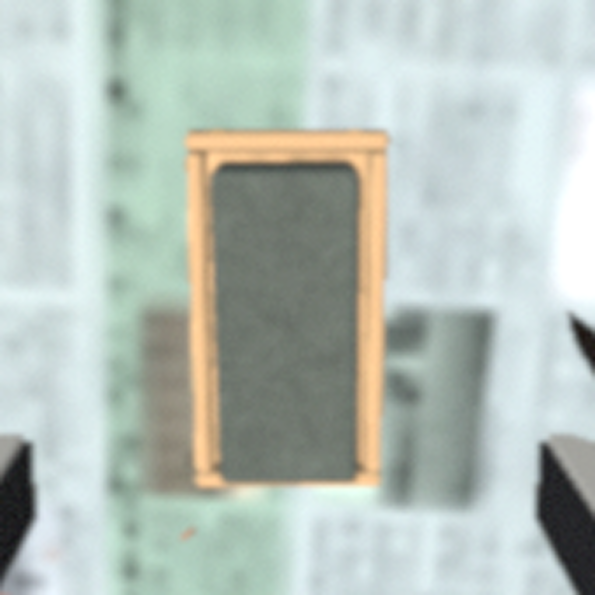

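The stone is inside the pocket, with the rim visible all round it and the stone square to the tray. Next I grip the tray and carry it to a hover above the slope.

```bash
cat > d.py <<'E'
from h import *
a=np.radians(32)
R=Rn.from_euler('z',-8.1,degrees=True).as_matrix()@np.array([[np.cos(a),0,-np.sin(a)],[0,1,0],[np.sin(a),0,np.cos(a)]])
O=np.array([.4947,.0418,.022])
A=[180,-32,-8.1]
P=lambda x,y,z:(O+R@np.array([x,y,z])/1000).tolist()
loc=lambda p:R.T@(np.array(p)-O)*1000
E
python3 - <<'E'
from d import *
print(planner.ik(P(58,0,64),A),planner.ik(P(53,0,4),A))
robot.movel([.545,-.197,.030],None,.2)
robot.movel([.545,-.197,.004],None,.05);print(read_eef_pos(),read_force())
robot.close(45);robot.wait(.2);print(read_gripper_width(),read_force(),read_eef_pos())
robot.movel([.545,-.197,.18],None,.15);robot.wait(.1);print(read_gripper_width(),read_force(),read_time_s())
try:
    robot.movel(P(60,0,100),A,.15)
except robot.MotionError as e: print(e)
robot.wait(.2);print(loc(read_eef_pos()),read_tcp_rot(),read_force(),read_gripper_width(),read_time_s())
s=snap("side");save(s,"s7");s=snap("scene");save(s,"c7");s=snap("wrist");save(s,"w7")
np.save("w7.npy",s,allow_pickle=True)
a=cv2.imread("pics/s7.png")[130:250,250:400];b=cv2.imread("pics/c7.png")[60:180,160:310]
cv2.imwrite("pics/v7.png",np.vstack([cv2.resize(x,None,fx=5,fy=2.5*1.0 if 0 else 5)[:,:] for x in (a,)]));cv2.imwrite("pics/v7b.png",cv2.resize(b,None,fx=5,fy=5))
E
```

```text
[  5.94741251 -32.77921978 130.18501377  -9.42675981  51.75001684
 107.84845052] [  4.94502718 -24.92461247 130.46304247  -9.99411402  43.56819957
 108.39265412]
[ 0.54503216 -0.19699285  0.00401204] [-0.3511269  -0.65804563  0.58606299]
0.05529096549443025 [ 0.53517129 -0.31082819  1.18886756] [ 0.54501078 -0.19704138  0.00404462]
0.05553081148359941 [-0.87023521 -0.37160873 -4.52057488] 16.25
[60.12571512 -0.33746762 99.89543854] [179.99784179 -31.98412338  -8.13479   ] [ 0.2430449  -0.31474339 -4.03951304] 0.05545645288972001 18.2583
```

View pics/v7.png

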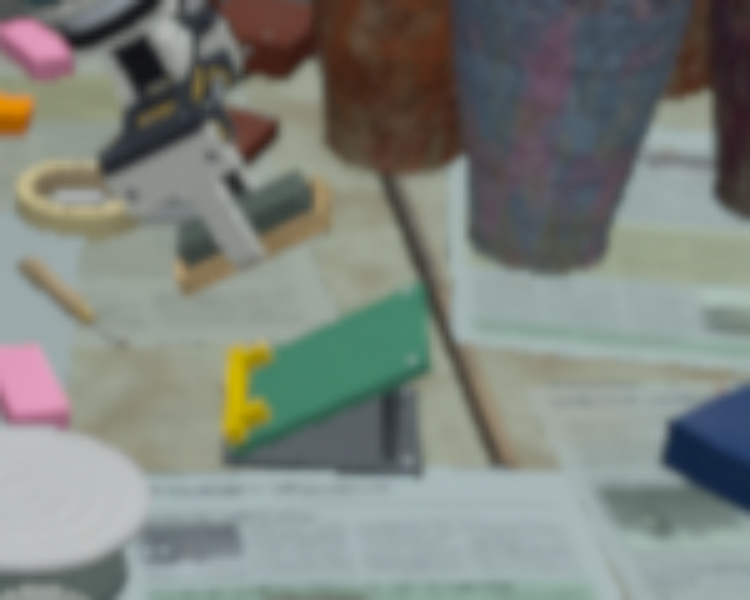

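View pics/w7.png

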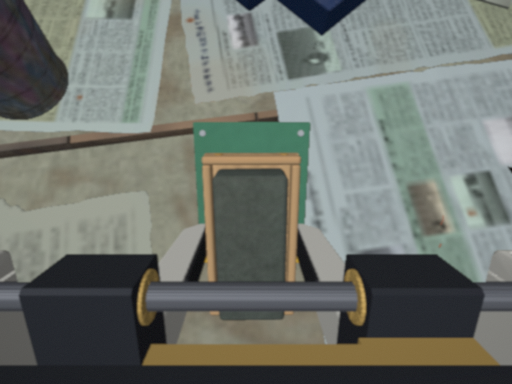

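View pics/v7b.png

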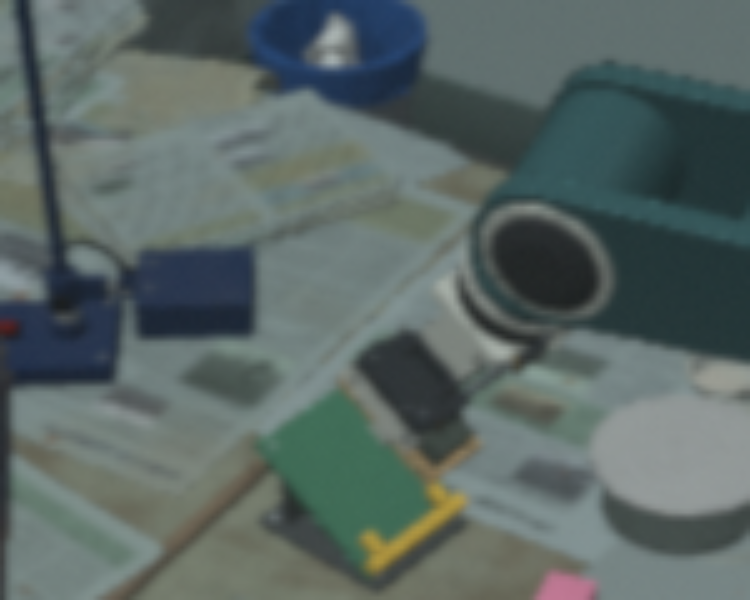

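In the wrist picture the tray, at columns 203 to 299, is centred on the deck: the screws at (202,133) and (299.5,133) are level and their midpoint is on the axis. Next I lower along the deck normal, feeling for contact, then slide down to the ledge.

```bash
python3 - <<'E'
from d import *
robot.movel(P(59,0.3,20),A,.12)
robot.movel(P(59,0.3,10),A,.06);robot.wait(.15)
f0=R.T@np.array(read_force());print(f0,loc(read_eef_pos()))
for z in (7,6,5,4.2,3.5,2.8,2.1,1.4,.7,0):
    robot.movel(P(59,0.3,z),A,.02);robot.wait(.05);f=R.T@np.array(read_force())-f0;print(z,np.round(f,1),np.round(loc(read_eef_pos()),2))
    if f[2]>3: break
print(read_time_s(),read_gripper_width())
E
```

```text
[-1.05410761  0.58601354 -3.54611455] [59.10155665  0.32028781 10.14322244]
7 [-0.4 -0.5  0.5] [58.95  0.29  6.95]
6 [-1.6 -0.8  0.1] [58.95  0.3   5.97]
5 [-1.8 -1.   0.1] [58.97  0.29  4.97]
4.2 [-1.5 -0.4 -0.6] [58.95  0.28  4.16]
3.5 [-1.2 -0.   0.1] [58.97  0.3   3.47]
2.8 [-5.9 -0.8 13.1] [59.11  0.33  3.14]
21.5417 0.05565972358581307
```

```bash
python3 - <<'E'
from d import *
robot.movel(P(59,0.3,3.4),A,.02);robot.wait(.1)
f0=R.T@np.array(read_force());print(np.round(f0,1))
for x in (57,56,55,54.3,53.6,53,52.4,51.8,51.2,50.6,50,49.4,48.8):
    robot.movel(P(x,0.3,3.4),A,.025);robot.wait(.05);f=R.T@np.array(read_force())-f0;print(x,np.round(f,1),np.round(loc(read_eef_pos()),2))
    if f[0]>6: break
print(read_time_s(),read_gripper_width())
s=snap("side");save(s,"s8");s=snap("scene");save(s,"c8");s=snap("wrist");save(s,"w8")
a=cv2.imread("pics/s8.png")[170:240,280:350];b=cv2.imread("pics/c8.png")[120:190,200:270]
cv2.imwrite("pics/v8.png",np.hstack([cv2.resize(x,None,fx=5.6,fy=5.6,interpolation=2) for x in (a,b)]))
E
```

```text
[-2.3  0.9 -3.2]
57 [-0.   0.1 -0.4] [56.94  0.28  3.39]
56 [-0.1 -0.8 -0.3] [56.    0.32  3.4 ]
55 [ 0.2 -1.8 -0.2] [55.    0.27  3.41]
54.3 [-0.1 -1.1  0.1] [54.29  0.3   3.39]
53.6 [ 0.2 -0.5 -0.1] [53.65  0.31  3.44]
53 [ 5.1 -1.8 -0.3] [53.53  0.3   3.6 ]
52.4 [ 8.  -2.7 -0.9] [53.51  0.31  3.8 ]
23.9917 0.05513908670025466
```

View pics/v8.png

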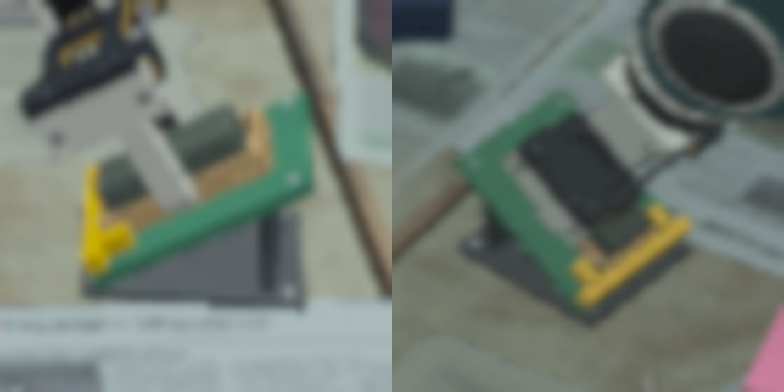

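Ledge contact came at x = 53.5 mm as expected (8 N), and the pictures show the tray's low end between the tabs. I press it lightly flat, release and retreat.

```bash
python3 - <<'E'
from d import *
robot.movel(P(52.6,0.3,2.9),A,.02);robot.wait(.1);print(np.round(R.T@np.array(read_force()),1),loc(read_eef_pos()))
robot.open_jaws();robot.wait(.2);print(read_gripper_width(),loc(read_eef_pos()))
p=loc(read_eef_pos())
robot.movel(P(53.5,0.3,10),A,.05)
robot.movel(P(53,0.3,110),A,.2)
robot.movel(P(63,0.3,170),A,.2)
robot.wait(.2);print(read_time_s(),read_force())
s=snap("wrist");save(s,"w9");np.save("w9.npy",s,allow_pickle=True);s=snap("side");save(s,"s9");s=snap("scene");save(s,"c9")
a=cv2.imread("pics/s9.png")[170:240,280:350];b=cv2.imread("pics/c9.png")[120:190,200:270]
cv2.imwrite("pics/v9.png",np.hstack([cv2.resize(x,None,fx=5.6,fy=5.6,interpolation=2) for x in (a,b)]))
E
```

```text
[ 5.4 -1.7 -2.2] [53.50298651  0.32513873  3.26785646]
0.09306483070467587 [52.60276607  0.30437877  2.89301489]
27.075 [-0.27156503  0.47583905 -0.65198621]
```

View pics/v9.png

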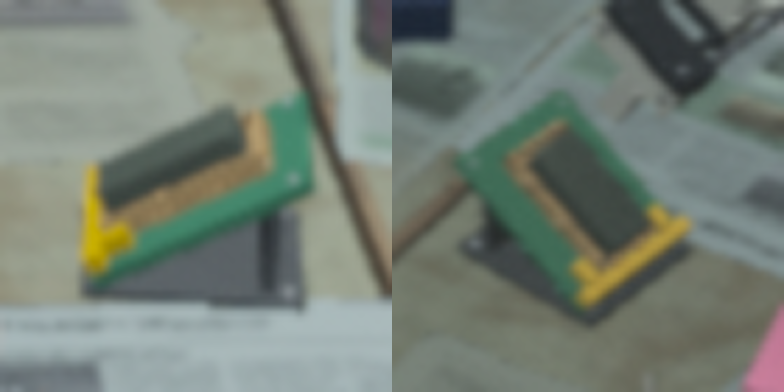

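View pics/w9.png

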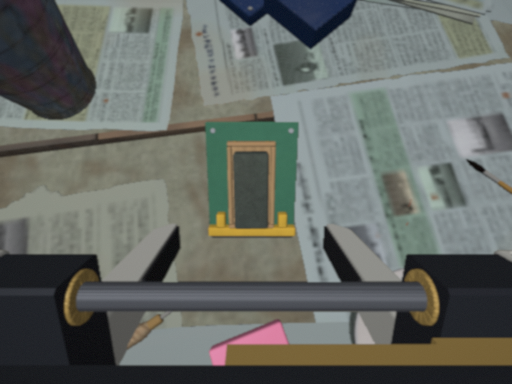

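```bash
python3 - <<'E'
from d import *
a=cv2.imread("pics/w9.png")[115:245,195:310];a=cv2.convertScaleAbs(a,alpha=1.4,beta=10);cv2.imwrite("pics/w9c.png",cv2.resize(a,None,fx=4.6,fy=4.6,interpolation=2))
E
```

```text
(no output)
```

View pics/w9c.png

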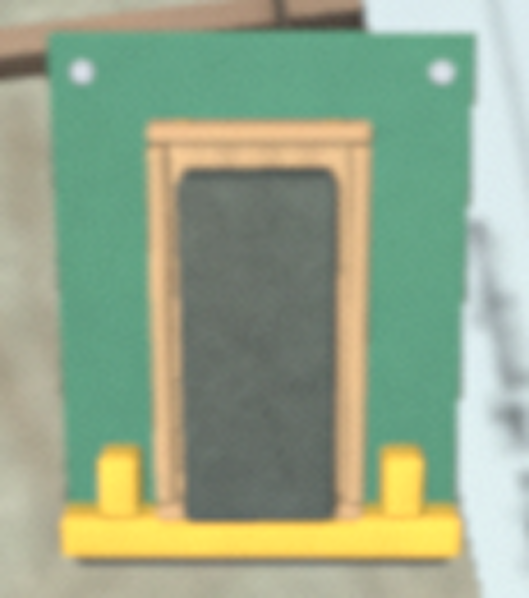

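```bash
python3 - <<'E'
from d import *
s=np.load("w9.npy",allow_pickle=True).item()
def pl(uv,z):
    c,d=ray(s,uv);c=R.T@(c-O)*1000;d=R.T@d;return np.round(c+d*(z-c[2])/d[2],1)
f=lambda x,y:(x/4.6+195-.4,y/4.6+115-.4)
print("far rim",pl(f(147,122),15),pl(f(372,122),15),"low rim",pl(f(160,518),15),pl(f(362,518),15))
print("ledge top inner",pl(f(63,508),13),pl(f(460,508),13),"tab foot",pl(f(100,447),0),pl(f(422,447),0),"screws",pl(f(82,71),0),pl(f(442,71),0),"stone top",pl(f(180,172),30),pl(f(335,172),30),pl(f(187,520),30),pl(f(335,520),30))
E
```

```text
far rim [107.6  28.   15. ] [107.6 -27.6  15. ] low rim [ 2. 27. 15.] [  2.  -27.6  15. ]
ledge top inner [ 4.  53.4 13. ] [  4.1 -54.2  13. ] tab foot [16.9 44.5  0. ] [ 16.9 -45.1   0. ] screws [119.   45.6   0. ] [119.1 -46.5   0. ] stone top [97.3 19.1 30. ] [ 97.3 -17.8  30. ] [ 7.8 18.8 30. ] [  7.9 -19.3  30. ]
```

The tray measures 105.6 mm long and is centred between the tabs. The force stop put it against the ledge. The stone reads 89.5 mm long on the plane for its seated top, so it is down in the pocket. I hand in.

```bash
python3 - <<'E'
from rig import *
print(read_time_s(),read_gripper_width(),read_force()); print(ticket.hand_in())
E
```

```text
27.225 0.09269855766572467 [-0.19488017 -0.81634736 -0.81031775]
the job is handed in; nothing more can be done
None
```

I laid the dark grey stone in the tray's pocket while the tray stood on the bench. I then carried the two together to the slope, slid the tray down to the ledge, released it and backed the gripper away. I handed the job in at 27.2 s on the robot's clock.

**Checks that agree:**
- **Ledge contact:** sliding down the slope, the tray stopped at x = 53.5 mm (expected 53) with about 8 N of resistance.
- **Position on the deck:** the last wrist view shows the tray centred between the yellow tabs to under 1 mm and parallel to the slope.
- **Stone seated:** its top measures 89.5 mm long on the plane for its seated height, so it is in the pocket.
- **Robot clear:** the open gripper was well away from everything at hand-in.

**Checks that disagreed:**
- **Last picture:** it put the tray's upper edge at x = 107.6 mm (nominal 106). It put the ledge's inner edge near 4 mm (nominal 0) and the tray's low edge near 2 mm. I took this as measuring error of a few millimetres and relied on the force stop for ledge contact.
- **Deck height:** contact came about 0.9 mm lower than computed.

I did not measure the bystander objects again at the end. I saw no unexpected contact, and nothing looked moved in the last views.

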